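Seat the brass burner head in its notched cup

ROBOT

A 7-joint arm with a two-finger parallel gripper is mounted at the origin on the work surface. World frame = base frame: x ahead of the robot, y to its left, z up, the work surface at z = 0. Lengths are in m, angles in rad, forces in N, time in s.
With the tool pointing down it reaches from about 0.4 to 0.85 m from the base axis. Payload 10.4 kg.
Tool frame: the origin (TCP) lies between the finger pads; the fingertips stand ahead of it and the grasp point (between the pads) lies 5 mm behind it (manip.tip_extent is the z of the fingertips in the tool frame, in m); z points along the fingers, y is the line along which they close (so a half turn about z gives the same grasp; the last joint's range is limited). The gripper opens to 85 mm and grips with 20 to 120 N. Pads are 22 mm wide; open, the fingers measure 114 mm over their backs; the gripper's body (76 mm by 85 mm) begins 54 mm behind the grasp point. The pads swing forward as they close: fully open they stand 13 mm farther back than shut.
Start: joints at [1.126, 0.332, -0.065, 1.46, 0.022, 1.35, -0.088], TCP at [0.256, -0.57, 0.245] pointing down, gripper open.
Joint ranges: [-2.6, 2.6], [-0.5, 2.12], [-1.47, 1.34], [0.16, 2.42], [-1.27, 4.41], [0.06, 2.06], [-2.6, 2.6]. Speed limits (rad/s): [2.22, 2.22, 2.79, 2.79, 3.14, 3.14, 3.14].

INTERFACE

Orientations are given as a unit quaternion [x, y, z, w].
In Python, from workcell import status, viewer, manip gives the robot as it stands.
- The arm moves only by the tool play_rows, never from a script. Its argument "plan" is one flat list of numbers, 7 for each row, row after row: the turn, a rotation vector about the tool's x, y, z in degrees, then the shift along the tool's x, y, z in m, then the opening, from 0 (shut) to 1 (fully open). In form: [ax, ay, az, dx, dy, dz, grip, ax, ay, az, dx, dy, dz, grip, ...]. A call has 1 to 20 rows; each row is the pose to reach, as a shift and turn from the pose commanded when the call began, along the tool's axes at that moment; what a row does not reach only later rows make up. A row lasts 1/8 s, in which the tool goes at most 62.5 mm and 10.7 degrees, less where a joint would pass 70% of its speed; a pose out of reach is approached as far as the arm can. A call with a gripper value outside its range is refused whole. The fingers move at their own pace and stop on an object; "squeeze" is the grip in N (left out, the last holds). Time passes only in rows, so rows that repeat a pose let the fingers close. It gives the time, the measured TCP pose, the force, the opening and the grip force at its end, in the units of the state.
- status.get_obs(): the state, without advancing time (a new reading comes with each control period).
- viewer.camera(name): name is "scene" or "top" or "wrist"; returns the picture (420x560x3 uint8, red, green, blue); there is no depth.
- viewer.camera_model(name): a dict with "fx", "fy", "cx", "cy" (pixels), "R" (3x3) and "t" (3): a world point X has camera coordinates R X + t. Camera axes: x right, y down, z forward; pixel columns grow to the right and rows downward; lengths in m; the calibration is good to about 2 mm. The wrist camera is an equidistant fisheye: a pixel r from the principal point sees the ray r / f radians off the axis. A picture is of the moment at which its call begins: read the wrist's pose just before it. camera_model takes no time and is no camera call; for the wrist camera it gives the pose at the moment of the call.
- manip.hand_in(): hands the job in; it is judged then, once.
The state is a dict: "clock": time; "joint_pos": joint angles; "joint_velocities": joint speeds; "tau": joint torques, N m; "position": TCP position; "ee_rot": TCP orientation; "ft_force": force on the tool from outside, world axes, zero at the start; "torque": the same for the moment, N m; "grip_width": opening from 0.0 (shut) to 1.0 (fully open); "grasp_force": force on a finger pad.
Only numpy, scipy, OpenCV 4.12 (cv2) and the standard library are available. Lean on these libraries where they do the work, as an engineer would, in place of code of your own. Each camera call takes 0.05 s, during which the arm holds its last target. There are 200 camera calls.

TASK

The little gas stove has been stripped for washing. Take the brass burner head from the tray, set it upright on the stove's bare burner cup and, with only light pressure, turn it until its three lugs drop into the cup's three notches and it sits level and fully home; then let go. Never force it down or round (more than a kilo or two of push marks the soft brass), and leave the cap, the tap knob and the pan support where they are.

Things in the scene. Friction and masses are not known exactly. Their poses are not given: they have to be found in the camera images.
- crown: the brass burner head: round, flat-topped, dark flame slots round its side; 58 mm diameter, 27 mm high over all, 110 to 230 g. Origin on its axis, level with the underside of its lugs (what it stands on), z up; upright in the tray at the start. Plain round wall to grip: 5.5 to 22.5 mm above the origin.
- lug (a point): underside of one of the burner head's three lugs, 22 mm from its axis along the head's own +x. The lugs are round bars 6 mm thick lying radially under the head, 14 to 28 mm from its axis, at its +x and 120 degrees to either side. A small dark punch mark on the head's flat top stands over this one.
- burner (a point): centre of the burner cup's mouth, in the plane of its rim, 112 mm above the counter; its x, y are the stove's, NOT the notches'. Cup: grey metal ring, 32 mm inside, 56 mm outside diameter, flat rim cut by three radial V notches, 120 degrees apart, 9 mm wide at the rim, flanks 30 degrees off vertical. The way the notches point is not measured and differs each time; seen from above.
- stove: stainless single-burner gas stove, 310 mm (its x) by 270 mm (its y), fixed; origin under its centre, knob on its -x front, top plate 85 mm up. Cup axis 30 mm along +x; all else within 75 mm of it is lower than the rim. The cup cannot turn. Lugs on the rim: head's origin level with burner; all three in the notches: 4.8 mm below it. Lugs within 2.5 mm of the notches' middles drop in. Turning on then jams.
- tray: shallow aluminium tray, 176 mm (its x) by 325 mm (its y), rim 22 mm high, walls and floor 3 mm thick; origin at the centre of its underside. The burner head, the black cap and the tap knob stand in it in a row along its y, about 90 mm apart, in any order; grip across its x to clear the neighbours. It does not move.
- cap: black enamelled burner cap of another stove, a disc 70 mm diameter, 10 mm high, in the tray; origin at the centre of its underside. Leave it.
- tapknob: black plastic gas tap knob, 42 mm diameter, 24 mm high with a bar grip, in the tray; origin at the centre of its underside. Leave it.
- pan_support: black four-armed pan support, 200 mm across its corners, 39 mm high, lifted off onto the counter on the robot's left; origin at the centre of its underside. Leave it.
There are look-alikes about, which are no part of the job. Of the things that look like the crown, take the one that is farthest to the robot's left at the start.

How it is judged:
At the end, for the whole second after the job is handed in: The burner head stands upright in the cup with all three lugs home in the notches: its origin at least 3.3 mm below the rim plane (4.8 mm when fully home), within 2.5 mm of the cup's axis, tilted less than 0.04 rad, at rest and released (z of crown in the frame of burner between -0.008 and -0.0033 m and horizontal distance between crown and burner below 0.0025 m and angle between crown's own z axis and vertical below 0.04 rad and linear speed of crown below 0.01 m/s); the robot touches nothing.
It fails at once if the burner head is pressed or twisted against the burner so that their contact forces add up to more than 30 N (in the notches the flanks carry about twice the push) (contact force between crown and stove above 30 N).
It fails at once if the robot itself presses on the stove with more than 20 N (contact force between any of the fingers, the arm and stove above 20 N).
It fails at once if the black cap, the tap knob or the pan support is shifted by more than 25 mm (distance of any of cap, tapknob, pan_support from where it was at the start of the episode above 0.025 m).
It also fails if it takes over 61 s, if anything falls off the work surface, if the arm or the gripper's body presses on something with over 40 N, if the wrist force passes 120 N, or if a joint passes its speed limit or range.

## Working session

There is one attempt and no reset: what is moved stays moved. The work goes in short steps, Python scripts to look and compute and a tool call to move; the robot and the scene stay as the last step left them, time stands still between calls to the robot, and variables do not carry over. Pictures are saved under pics/ and viewed, at most 10 in all, crops included, and the job is handed in when it is done.

Besides the shell and the picture viewer there is one more tool, called by a JSON object that holds its "method" and its "body". play_rows: Moves the arm, as the interface text tells. Its arguments: {"type":"object","properties":{"plan":{"type":"array","items":{"type":"number"}},"squeeze":{"type":"number"}},"required":["plan"]}

```bash
mkdir -p pics; ls
cat > h.py <<'E'
import numpy as np, cv2
from scipy.spatial.transform import Rotation as Rn
from workcell import status, viewer, manip
def shot(n,f):
    m=viewer.camera_model(n); im=viewer.camera(n); cv2.imwrite(f'pics/{f}.png',im[:,:,::-1]); np.savez(f'pics/{f}.npz',**{k:np.array(v) for k,v in m.items()}); return im,m
def load(f): return cv2.imread(f'pics/{f}.png'),dict(np.load(f'pics/{f}.npz'))
def ray(m,u,v,fish=False):
    x=(u-m['cx'])/m['fx'];y=(v-m['cy'])/m['fy']
    if fish:
        r=np.hypot(x,y); d=np.array([x/r*np.sin(r),y/r*np.sin(r),np.cos(r)]) if r>0 else np.array([0,0,1.])
    else: d=np.array([x,y,1.])
    R=np.array(m['R']); return -R.T@np.array(m['t']), R.T@d
def at(m,u,v,z,fish=False):
    c,d=ray(m,u,v,fish); return c+d*(z-c[2])/d[2]
def proj(m,X,fish=False):
    p=np.array(m['R'])@np.array(X)+np.array(m['t'])
    if fish:
        r=np.hypot(p[0],p[1]);s=np.arctan2(r,p[2])/r
    else: s=1/p[2]
    return m['cx']+m['fx']*p[0]*s, m['cy']+m['fy']*p[1]*s
E
python3 - <<'E'
from h import *
a,m=shot('scene','scene');b,n=shot('top','top')
for k in (m,n): print(k['fx'],k['cx'],k['cy'],(-np.array(k['R']).T@k['t']).round(3),np.round(k['R'],3).tolist())
o=status.get_obs();print(o['clock'],o['position'],o['ee_rot'],manip.tip_extent,o['ft_force'])
E
```

```text
pics
388.351191830359 282.03021822672895 220.9148202001299 [ 1.264 -0.545  0.773] [[0.58, 0.814, 0.02], [0.48, -0.322, -0.816], [-0.658, 0.484, -0.577]]
507.65081973994353 284.00137795290965 213.8369381297433 [0.291 0.021 1.63 ] [[-0.013, -1.0, -0.008], [-0.992, 0.014, -0.123], [0.123, 0.006, -0.992]]
0.1 [ 0.25577423 -0.56993573  0.24462907] [ 9.77839876e-01  2.09353306e-01 -1.39355085e-04 -5.91679762e-04] 0.014 [-0.1535363  -0.7520869  -0.62519755]
```

View pics/top.png

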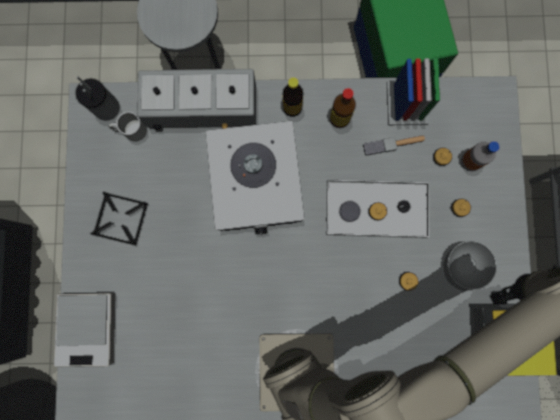

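View pics/scene.png

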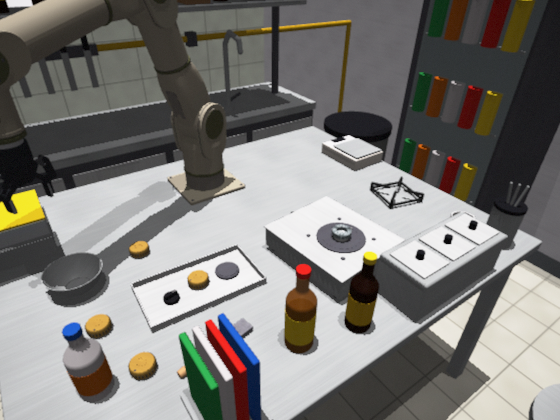

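The top view shows these candidates for the crown: (378,211) in the tray between cap (349,211) and knob (403,206), and loose brass discs at (443,157), (461,208), (409,281). There is also a tiny orange spot at (225,126) behind the stove. The tray one is the leftmost disc. The cup is at about (253,164).

Run:
```python
from h import *
b,m=load('top'); s,ms=load('scene')
c1=cv2.resize(b[180:240,325:430],None,fx=5,fy=5,interpolation=2)[:300,:400]
f=lambda im,u,v,w,h,k:cv2.resize(im[v-h:v+h,u-w:u+w],(400,300),interpolation=2)
out=np.vstack([np.hstack([f(b,378,211,40,30,5),f(b,253,164,40,30,5)]),np.hstack([f(b,225,126,40,30,5),f(s,199,280,40,30,5)])])
cv2.imwrite('pics/crop.png',out)
hsv=cv2.cvtColor(b,cv2.COLOR_BGR2HSV);k=cv2.inRange(hsv,(8,90,60),(28,255,255))
n,l,st,ce=cv2.connectedComponentsWithStats(k)
for i in range(1,n):
    if st[i,4]>8: print(st[i],ce[i].round(1),at(m,*ce[i],0.028).round(4))
for nm,p,z in [('crown',(378,211),.03),('cap',(349,211),.013),('knob',(403,206),.027),('cup',(253,164),.112),('trayTL',(327,181),.022),('trayTR',(428,182),.022),('trayBL',(327,235),.022),('trayBR',(427,237),.022),('stTL',(207,132),.085),('stTR',(293,123),.085),('stBR',(302,220),.085),('stBL',(217,229),.085)]: print(nm,at(m,*p,z).round(4))
```

```text
[415  58   6   4   9] [417.8  59.4] [ 0.9968 -0.4164  0.028 ]
[335  95   8   7  14] [338.1  97.2] [ 0.8718 -0.1505  0.028 ]
[340  98  15  15  79] [349.4 106.8] [ 0.8389 -0.1866  0.028 ]
[222 123   6   5  24] [224.2 125.1] [0.7836 0.2222 0.028 ]
[397 137  27   8 108] [410.  140.4] [ 0.7233 -0.3787  0.028 ]
[434 148  18  17 231] [442.6 155.9] [ 0.6707 -0.4814  0.028 ]
[453 199  18  17 237] [461.1 207.1] [ 0.5037 -0.5315  0.028 ]
[369 203  18  17 229] [377.5 210.8] [ 0.4955 -0.2657  0.028 ]
[400 273  19  17 249] [408.5 280.8] [ 0.2738 -0.3546  0.028 ]
[492 310  14  10  89] [497.2 313.2] [ 0.171  -0.6242  0.028 ]
[553 341   2   7   9] [553.8 343.6] [ 0.0773 -0.7914  0.028 ]
crown [ 0.4947 -0.2671  0.03  ]
cap [ 0.4981 -0.1772  0.013 ]
knob [ 0.51   -0.3476  0.027 ]
cup [0.6342 0.1234 0.112 ]
trayTL [ 0.5952 -0.1083  0.022 ]
trayTR [ 0.5873 -0.4321  0.022 ]
trayBL [ 0.4212 -0.1042  0.022 ]
trayBR [ 0.4105 -0.4204  0.022 ]
stTL [0.7447 0.2688 0.085 ]
stTR [ 0.7696 -0.001   0.085 ]
stBR [ 0.4632 -0.0239  0.085 ]
stBL [0.4391 0.2365 0.085 ]
```

View pics/crop.png

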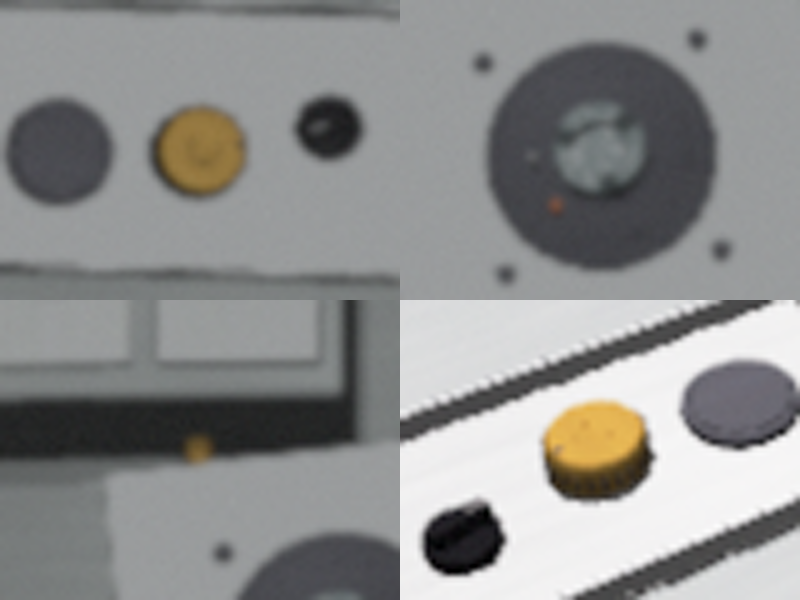

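The crops show a round slotted brass head in the tray at (0.495, -0.266), between the disc cap and the bar-grip knob. It matches the given sizes and spacing. The grey notched cup is at (0.634, 0.123). I'll go with the tray one and hover over it.

{"method": "play_rows", "body": {"plan": [0,0,-22,0.114,-0.059,0,1,0,0,-44,0.228,-0.119,0,1,0,0,-66,0.342,-0.178,0,1,0,0,-66,0.342,-0.178,0,1,0,0,-66,0.342,-0.178,0,1,0,0,-66,0.342,-0.178,0,1,0,0,-66,0.342,-0.178,0,1,0,0,-66,0.342,-0.178,0,1,0,0,-66,0.342,-0.178,0,1,0,0,-66,0.342,-0.178,0,1]}}

```text
clock: 1.35
position: [0.4941, -0.2694, 0.2453]
ee_rot: [0.707, 0.707, -0.0, 0.0]
ft_force: [0.1, 0.8, 0.4]
grip_width: 1.0
grasp_force: 0.0
```

Run:
```python
from h import *
o=status.get_obs();print(o['clock'],o['position'],Rn.from_quat(o['ee_rot']).as_matrix().round(3).tolist(),np.round(o['joint_pos'],2),o['ft_force'])
a,m=shot('wrist','w1')
print(m['fx'],m['cx'],m['cy'],(-np.array(m['R']).T@m['t']).round(3),np.round(m['R'],3).tolist(), proj(m,[.495,-.266,.03],True),proj(m,[.634,.123,.112],True))
```

```text
1.35 [ 0.49412804 -0.26935696  0.24525227] [[0.0, 1.0, -0.0], [1.0, -0.0, -0.0], [-0.0, -0.0, -1.0]] [ 0.79  0.23 -0.43  1.61  0.1   1.33  0.34] [0.12757589 0.81566543 0.3921898 ]
325.19226210127806 281.7422958931061 205.6443843662335 [ 0.494 -0.19   0.374] [[1.0, -0.0, -0.001], [0.0, -0.952, 0.306], [-0.001, -0.306, -0.952]] (np.float64(283.15915740268736), np.float64(174.87332381141604)) (np.float64(418.3042491425816), np.float64(-162.462624114067))
```

View pics/w1.png

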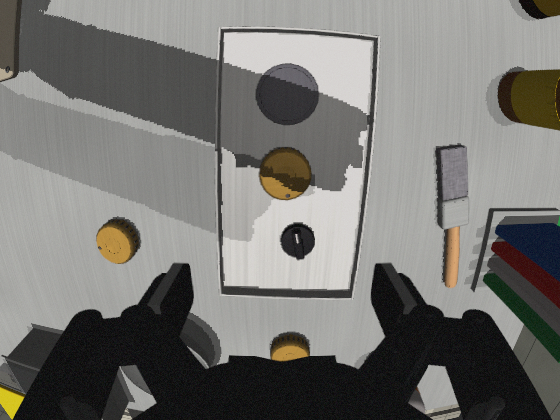

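Wrist view: the head is at (285,173) and half in shadow, with a dark mark near (289,196). The cap is at (287,94), the knob at (297,240). I'll fit the silhouette and enlarge it.

```bash
cat >> h.py <<'E'
from scipy.optimize import minimize
def sil(m,x,y,z0,z1,r,shape,fish=True,S=4):
    t=np.linspace(0,2*np.pi,60,endpoint=False)
    P=np.array([proj(m,[x+r*np.cos(a),y+r*np.sin(a),z],fish) for z in (z0,z1) for a in t],np.float32)
    k=np.zeros((shape[0]*S,shape[1]*S),np.uint8); cv2.fillConvexPoly(k,cv2.convexHull(((P+.5)*S-.5).astype(np.float32)).astype(int),1); return cv2.resize(k.astype(np.float32),(shape[1],shape[0]),interpolation=cv2.INTER_AREA)
def fitsil(m,mask,p0,z0,z1,r,fish=True):
    f=lambda p:np.abs(sil(m,p[0],p[1],z0,z1,r,mask.shape,fish)-mask).sum()
    s=minimize(f,p0,method='Nelder-Mead',options=dict(initial_simplex=np.array(p0)+.004*np.array([[0,0],[1,0],[0,1]]),xatol=2e-4)); return s.x,s.fun,mask.sum()
E
python3 - <<'E'
from h import *
b,m=load('w1')
hsv=cv2.cvtColor(b,cv2.COLOR_BGR2HSV);k=cv2.inRange(hsv,(8,70,20),(32,255,255))
k[:,:240]=0;k[:,330:]=0;k[:130]=0;k[215:]=0
k=cv2.morphologyEx(k,cv2.MORPH_CLOSE,np.ones((7,7)))
print(fitsil(m,(k>0).astype(float),[.495,-.268],.0085,.030,.029))
c=b[140:206,242:330].astype(float)*1.0
cv2.imwrite('pics/c2.png',cv2.resize(np.clip(c*1.6,0,255).astype(np.uint8),None,fx=8,fy=8,interpolation=2))
E
```

```text
(array([ 0.49696325, -0.26647237]), np.float64(182.5625), np.float64(2125.0))
```

View pics/c2.png

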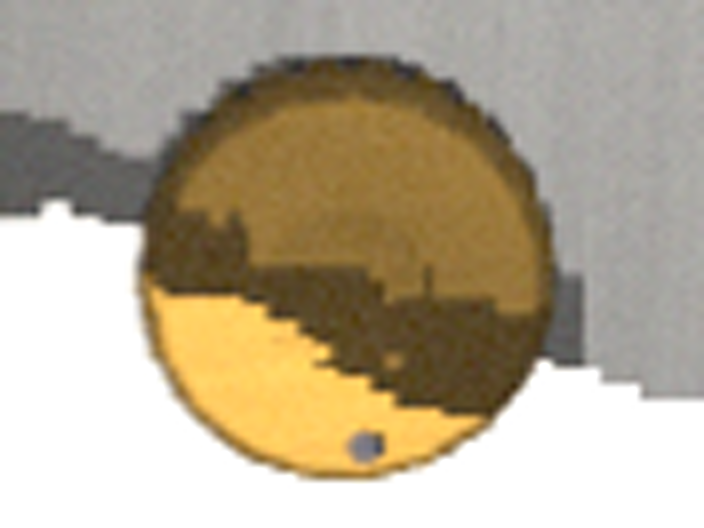

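Run:
```python
from h import *
b,m=load('w1')
g=lambda u,v,z=.03: at(m,242+(u+.5)/8-.5,140+(v+.5)/8-.5,z,True)
p=g(366,446);print('punch',p)
for q in [(143,290),(552,290),(345,477),(190,185),(200,410),(490,418),(348,95)]: print(q,g(*q))
Q=np.array([g(*q)[:2] for q in [(143,290),(345,477),(200,410),(490,418),(550,300),(250,462)]])
f=lambda c:((np.hypot(*(Q-c).T)-.029)**2).sum()
c=minimize(f,[.496,-.267],method='Nelder-Mead',options=dict(xatol=1e-5,fatol=1e-12)).x;print(c,np.hypot(*(Q-c).T))
d=p[:2]-c;print(np.hypot(*d),np.degrees(np.arctan2(d[1],d[0])))
```

```text
punch [ 0.49959841 -0.28902007  0.03      ]
(143, 290) [ 0.46927833 -0.26699783  0.03      ]
(552, 290) [ 0.52474712 -0.26694776  0.03      ]
(345, 477) [ 0.49672025 -0.2934751   0.03      ]
(190, 185) [ 0.47583369 -0.25255023  0.03      ]
(200, 410) [ 0.47681265 -0.28388336  0.03      ]
(490, 418) [ 0.51661599 -0.2849974   0.03      ]
(348, 95) [ 0.49700167 -0.2403605   0.03      ]
[ 0.49691402 -0.26427526] [0.02776948 0.02920048 0.028081   0.02859326 0.02788898 0.03013616]
0.02488998555894673 -83.80858252299046
```

Head centre is (0.497, -0.267), and the punch mark is at azimuth about -83° (radius 22 mm, as it should be). Descending now.

{"method": "play_rows", "body": {"plan": [0,0,0,0.0024,0.0029,0.05,1,0,0,0,0.0024,0.0029,0.1,1,0,0,0,0.0024,0.0029,0.15,1,0,0,0,0.0024,0.0029,0.185,1,0,0,0,0.0024,0.0029,0.205,1,0,0,0,0.0024,0.0029,0.215,1,0,0,0,0.0024,0.0029,0.222,1,0,0,0,0.0024,0.0029,0.225,1,0,0,0,0.0024,0.0029,0.225,1]}}

```text
clock: 2.52
position: [0.4983, -0.2656, 0.0208]
ee_rot: [0.706, 0.708, 0.0, 0.0]
ft_force: [0.2, -0.8, 0.5]
grip_width: 0.998
grasp_force: 0.0
```

Run:
```python
from h import *
print(manip.tip_extent, [x for x in dir(manip) if x[0]!='_'])
a,m=shot('wrist','w2'); print(proj(m,[.497,-.267,.03],True))
cv2.imwrite('pics/w2c.png',cv2.resize(a[120:420,100:460,::-1],None,fx=2,fy=2))
```

```text
0.014 ['MotionError', 'hand_in', 'tip_extent']
(np.float64(279.7055442656853), np.float64(296.7070567528193))
```

View pics/w2c.png

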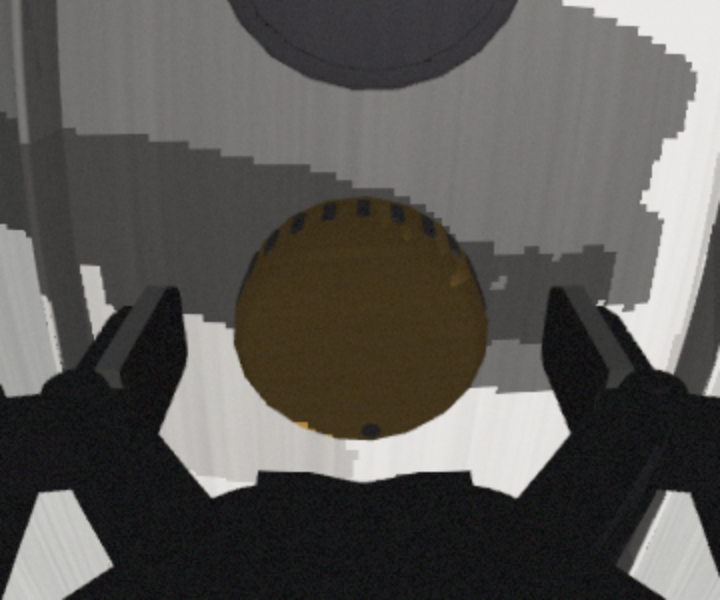

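The fingers straddle the head evenly (rim at crop x 234 to 488, centre 361), with the punch mark at crop (371,430). Closing and lifting.

{"method": "play_rows", "body": {"plan": [0,0,0,0,0,0,0,0,0,0,0,0,0,0,0,0,0,0,0,0,0,0,0,0,0,0,0,0,0,0,0,0,0,0,0,0,0,0,0,0,0,0,0,0,0,0,0,0,0,0,0,0,0,0,0,0,0,0,0,0,0,-0.005,0,0,0,0,0,0,-0.02,0,0,0,0,0,0,-0.06,0,0,0,0,0,0,-0.12,0,0,0,0,0,0,-0.18,0,0,0,0,0,0,-0.2,0,0,0,0,0,0,-0.2,0,0,0,0,0,0,-0.2,0], "squeeze": 35}}

```text
clock: 4.58
position: [0.4972, -0.2651, 0.2191]
ee_rot: [0.706, 0.708, -0.0, -0.001]
ft_force: [-0.0, 0.8, -2.1]
grip_width: 0.663
grasp_force: 38.0
```

Run:
```python
from h import *
o=status.get_obs();print(o['clock'],o['position'],o['ft_force'],o['joint_pos'],Rn.from_quat(o['ee_rot']).as_matrix().round(4).tolist())
a,m=shot('wrist','w3'); R=np.array(m['R']);c=-R.T@m['t'];print(c-o['position'],R.round(4).tolist())
cv2.imwrite('pics/w3c.png',cv2.resize(a[230:380,180:380,::-1],None,fx=4,fy=4))
```

```text
4.575 [ 0.49716515 -0.26514809  0.21907162] [-0.0106929   0.80837313 -2.110859  ] [ 0.78190598  0.24611596 -0.43474706  1.6438505   0.10726944  1.27732681
  0.33026579] [[-0.0029, 1.0, -0.0018], [1.0, 0.0029, 0.0008], [0.0008, -0.0018, -1.0]]
[-0.0002999   0.07878136  0.12898701] [[1.0, 0.0032, -0.0028], [0.0039, -0.9524, 0.3047], [-0.0017, -0.3047, -0.9524]]
```

View pics/w3c.png

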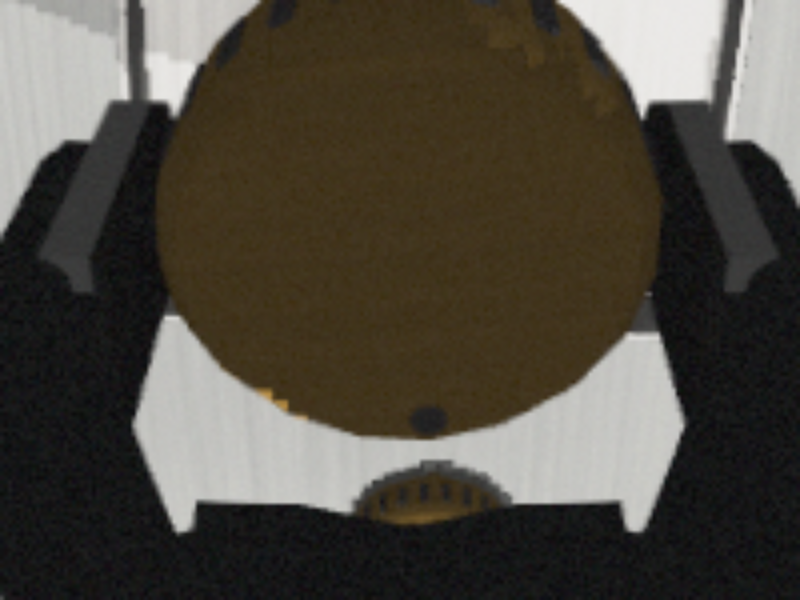

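The head is held: opening 0.663 (about 56 mm), grip 38 N, about 2.5 N of weight. The punch mark is at crop (429,419). Next I'll get its pose in the tool.

Run:
```python
from h import *
b,m=load('w3')
P=np.array([.49716515,-.26514809,.21907]);z=P[2]+.0092
g=lambda u,v: at(m,180+(u+.5)/4-.5,230+(v+.5)/4-.5,z,True)[:2]-P[:2]
E=[(157,210),(661,210),(415,437),(215,365),(580,380),(300,417),(500,423)]
Q=np.array([g(*e) for e in E]); p=g(429,419)
for r in (None,.029):
    f=lambda c:((np.hypot(*(Q-c[:2]).T)-(r or c[2]))**2).sum()
    c=minimize(f,[0,0,.029],method='Nelder-Mead',options=dict(xatol=1e-6,fatol=1e-13,maxiter=2000)).x
    d=p-c[:2];print(c,(np.hypot(*(Q-c[:2]).T)*1e3).round(2),np.hypot(*d),np.degrees(np.arctan2(d[1],d[0])))
```

```text
[-0.00048841  0.0013899   0.02764517] [27.46 27.75 27.54 27.94 27.57 27.62 27.63] 0.02476069346348769 -83.97543181321939
[-0.00045044  0.00289194  0.01900996] [27.31 27.51 29.04 28.91 28.59 28.98 29.  ] 0.02625117432552511 -84.40192425638396
```

{"method": "play_rows", "body": {"plan": [0,0,0,0.05,0.022,0,0,0,0,0,0.1,0.045,0,0,0,0,0,0.15,0.067,0,0,0,0,0,0.2,0.09,0,0,0,0,0,0.25,0.112,0.02,0,0,0,0,0.285,0.128,0.04,0,0,0,0,0.3,0.135,0.055,0,0,0,0,0.305,0.137,0.059,0,0,0,0,0.305,0.137,0.059,0,0,0,0,0.305,0.137,0.059,0,0,0,0,0.305,0.137,0.059,0,0,0,0,0.305,0.137,0.059,0]}}

```text
clock: 6.12
position: [0.6341, 0.0394, 0.1618]
ee_rot: [0.706, 0.708, 0.0, 0.0]
ft_force: [-1.0, -0.0, -1.2]
grip_width: 0.666
grasp_force: 38.0
```

Run:
```python
from h import *
o=status.get_obs();print(o['clock'],o['position'].tolist(),o['ft_force'],o['joint_pos'].round(2),Rn.from_quat(o['ee_rot']).as_matrix().round(4).tolist())
a,m=shot('wrist','w4'); u,v=proj(m,[.634,.123,.112],True);print(u,v)
u,v=int(u),int(v);x0,y0=max(u-80,0),max(v-60,0);print(x0,y0)
cv2.imwrite('pics/w4c.png',cv2.resize(a[y0:y0+120,x0:x0+160,::-1],None,fx=5,fy=5,interpolation=2))
```

```text
6.125 [0.6341479660339615, 0.03939595047572947, 0.16176122078167915] [-1.03275474 -0.00398815 -1.1590965 ] [ 0.3   0.47 -0.57  1.51  0.26  1.23 -0.31] [[-0.0021, 1.0, 0.0007], [1.0, 0.0021, -0.0003], [-0.0003, 0.0007, -1.0]]
282.59690351613796 96.1250759828156
202 36
```

View pics/w4c.png

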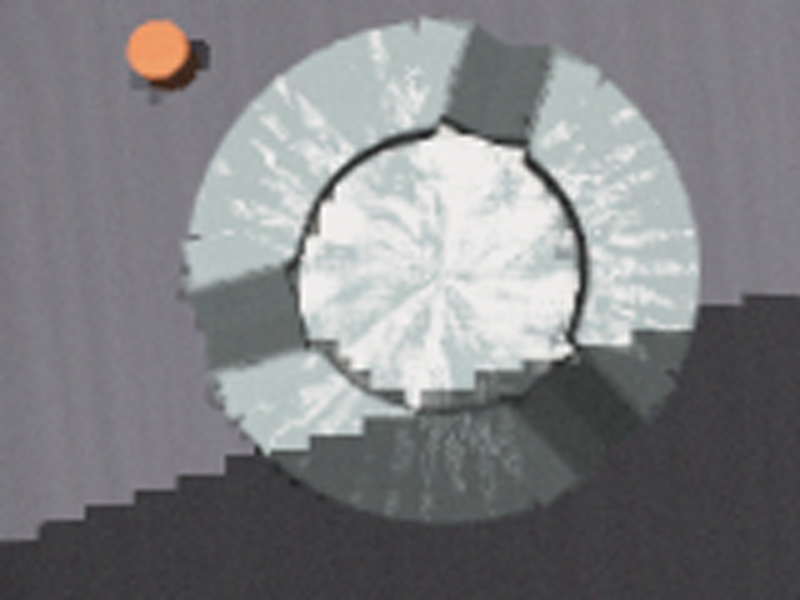

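The cup is clear: orange dot at crop (160,48), rim from x 188 to 698 and y 18 to 522, notches at upper right (498,85), left (250,318) and lower right (582,415).

Run:
```python
from h import *
b,m=load('w4')
P=np.array([.634148,.039396,.161761])
g=lambda u,v,z=.112: at(m,202+(u+.5)/5-.5,36+(v+.5)/5-.5,z,True)[:2]
def fc(E,r=None):
    Q=np.array([g(*e) for e in E]); f=lambda c:((np.hypot(*(Q-c[:2]).T)-(r or c[2]))**2).sum()
    c=minimize(f,[.634,.123,r or .025],method='Nelder-Mead',options=dict(xatol=1e-6,fatol=1e-14,maxiter=3000)).x; print(c.round(5),(np.hypot(*(Q-c[:2]).T)*1e3).round(2)); return c[:2]
O=fc([(188,240),(698,250),(420,18),(445,522),(600,82),(285,80),(255,452),(545,505)])
fc([(298,250),(582,250),(580,310),(440,127),(350,165),(415,408),(550,180)])
for E in [[(473,25),(552,48),(440,120),(528,148)],[(190,292),(212,370),(290,265),(308,345)],[(650,422),(580,480),(578,352),(515,405)]]:
    Q=np.array([g(*e) for e in E]); a=(Q[0]+Q[1])/2; i=(Q[2]+Q[3])/2
    print([round(float(np.degrees(np.arctan2(*(q-O)[::-1]))),1) for q in (a,i,(a+i)/2)], 'width',np.hypot(*(Q[0]-Q[1])).round(4))
print('rel TCP',O-P[:2])
```

```text
[0.638   0.12633 0.02787] [27.76 28.04 28.55 27.5  27.49 27.38 28.31 27.94]
[0.63793 0.12666 0.01551] [15.62 15.38 15.61 15.81 15.2  15.49 15.43]
[74.2, 73.9, 74.1] width 0.0089
[-166.6, -167.1, -166.8] width 0.009
[-45.4, -45.2, -45.3] width 0.0101
rel TCP [0.00385102 0.08693334]
```

Cup centre measures (0.638, 0.1265), and the radii check (27.9 outer, 15.5 inner). Notches are at 74° mod 120 and lugs at 36° mod 120, so I need to turn +38° about world z. I'll turn clear of the cup first and re-measure in the final orientation, so any camera bias cancels.

{"method": "play_rows", "body": {"plan": [0,0,-9.5,0.005,0.014,0,0,0,0,-19,0.009,0.028,0,0,0,0,-28.5,0.014,0.043,0,0,0,0,-38,0.0186,0.0574,0,0,0,0,-38,0.0186,0.0574,0,0,0,0,-38,0.0186,0.0574,0,0,0,0,-38,0.0186,0.0574,0,0,0,0,-38,0.0186,0.0574,0,0]}}

```text
clock: 7.18
position: [0.6912, 0.0585, 0.1616]
ee_rot: [0.438, 0.899, -0.0, 0.0]
ft_force: [-0.5, 0.7, -1.1]
grip_width: 0.662
grasp_force: 38.0
```

Run:
```python
from h import *
o=status.get_obs();print(o['clock'],o['position'].tolist(),o['ft_force'],o['joint_pos'].round(2),Rn.from_quat(o['ee_rot']).as_matrix().round(4).tolist())
a,m=shot('wrist','w5'); u,v=proj(m,[.638,.1265,.112],True);print(u,v)
u,v=int(u),int(v);x0,y0=max(u-50,0),max(v-62,0);print(x0,y0)
k=lambda c:cv2.resize(c,(400,500),interpolation=2)
cv2.imwrite('pics/w5c.png',np.hstack([k(a[y0:y0+125,x0:x0+100,::-1]),cv2.resize(np.clip(a[215:365,220:340,::-1].astype(int)*2,0,255).astype(np.uint8),(400,500))]))
```

```text
7.175 [0.6912182701915446, 0.058531143289779354, 0.16156887999856612] [-0.51699383  0.66100247 -1.11172687] [ 0.29  0.62 -0.66  1.33  0.38  1.32  0.29] [[-0.6171, 0.7869, 0.0003], [0.7869, 0.6171, -0.0005], [-0.0006, -0.0001, -1.0]]
281.7983341818889 91.38544404324026
231 29
```

View pics/w5c.png

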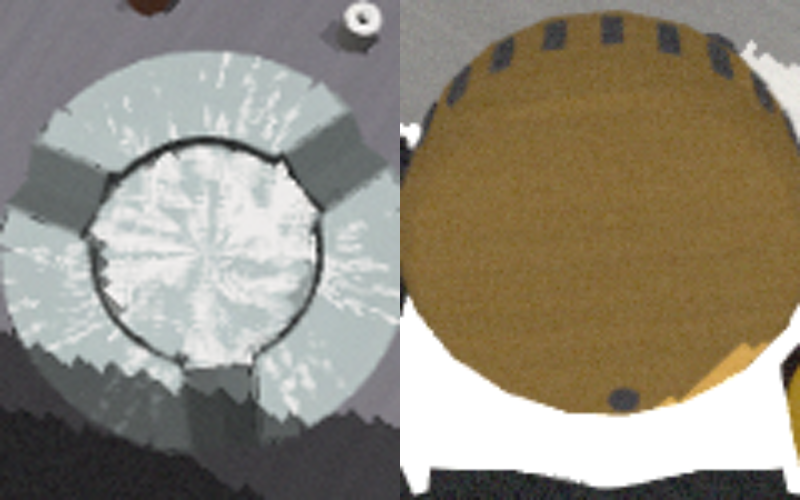

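The left panel shows the cup with notches at (62,195), (335,165) and (222,400). The right panel shows the held head with its punch mark at (623,398), close to the lower notch's direction.

Run:
```python
from h import *
b,m=load('w5')
P=np.array([.691218,.058531,.161569]);R=np.array([[-0.6171,0.7869],[0.7869,0.6171]]) # tool x,y axes in cols
L=lambda u,v: (R.T@(at(m,231+(u+.5)/4-.5,29+(v+.5)/4-.5,.112,True)[:2]-P[:2]))*1e3
C=lambda u,v: (R.T@(at(m,220+(u-400+.5)/3.3333-.5,215+(v+.5)/3.3333-.5,P[2]+.0092,True)[:2]-P[:2]))*1e3
def fc(Q,x0):
    Q=np.array(Q);f=lambda c:((np.hypot(*(Q-c[:2]).T)-c[2])**2).sum()
    c=minimize(f,x0,method='Nelder-Mead',options=dict(xatol=1e-4,fatol=1e-8,maxiter=3000)).x;print(c.round(2),(np.hypot(*(Q-c[:2]).T)).round(2));return c[:2]
# subpixel-ish dark edge points read off the crop
O=fc([L(*e) for e in [(2,265),(210,50),(120,70),(320,85),(45,140),(388,170),(30,340),(150,437)]],[87,0,28])
I=fc([L(*e) for e in [(93,265),(320,250),(210,140),(150,158),(275,158),(110,310),(255,358),(183,365)]],[87,0,16])
K=fc([C(*e) for e in [(403,235),(575,413),(455,357),(512,394),(660,404),(745,365),(600,95)]],[0,0,28])
ang=lambda d:np.degrees(np.arctan2(d[1],d[0]))
for E in [[(38,145),(8,208),(110,180),(85,235)],[(345,115),(390,170),(282,160),(322,210)],[(190,440),(262,440),(184,368),(256,360)]]:
    Q=[L(*e) for e in E]; print('notch',[round(float(ang(q-(O+I)/2)),1) for q in (sum(Q)/4,)])
print('punch',ang(C(623,398)-K),C(623,398), 'shift cup-crown',O-K,I-K)
```

```text
[86.89  0.25 27.2 ] [27.76 27.47 27.3  27.39 26.46 26.93 27.03 27.23]
[86.03  0.54 15.55] [15.62 15.08 15.65 15.32 15.96 15.36 15.71 15.72]
[-0.42 -0.77 25.55] [26.14 25.65 25.37 25.25 25.12 26.14 25.16]
notch [-67.2]
notch [54.6]
notch [174.0]
punch 171.9907974792754 [-22.89137018   2.39257072] shift cup-crown [87.31567117  1.01954227] [86.45524576  1.31187136]
```

Image bias is small, since both orientations agree on the cup to 0.5 mm. The chamfered top explains the odd radii. In the tool frame the head centre is (-0.9, -0.5) mm and the cup is (86.6, 0.35) mm, so I shift by (87.5, 0.9) mm, turn +1° and come down to 8 mm above the rim.

{"method": "play_rows", "body": {"plan": [0,0,0,0.03,0,0,0,0,0,1,0.06,0.0005,0,0,0,0,1,0.08,0.0009,0,0,0,0,1,0.0875,0.0009,0.01,0,0,0,1,0.0875,0.0009,0.02,0,0,0,1,0.0875,0.0009,0.024,0,0,0,1,0.0875,0.0009,0.024,0,0,0,1,0.0875,0.0009,0.024,0,0,0,1,0.0875,0.0009,0.024,0], "squeeze": 22}}

```text
clock: 8.35
position: [0.6383, 0.128, 0.1376]
ee_rot: [0.445, 0.896, 0.0, 0.0]
ft_force: [-0.7, -0.2, -1.5]
grip_width: 0.667
grasp_force: 38.0
```

Run:
```python
from h import *
o=status.get_obs();R=Rn.from_quat(o['ee_rot']).as_matrix();print(o['clock'],o['position'],o['ft_force'],R.round(4).tolist())
P=np.array([.691218,.058531]);R0=np.array([[-0.6171,0.7869],[0.7869,0.6171]])
cup=P+R0@[.0866,.00035]; print('residual tool mm',R[:2,:2].T@(cup-o['position'][:2])*1e3-[-.9,-.5])
```

```text
8.35 [0.63829634 0.12799693 0.13761316] [-0.71872124 -0.23208705 -1.54838303] [[-0.604, 0.797, 0.0005], [0.797, 0.604, 0.0], [-0.0003, 0.0005, -1.0]]
residual tool mm [ 0.16704047 -0.36134499]
```

{"method": "play_rows", "body": {"plan": [0,0,0,0,0,0.003,0,0,0,0,0,0,0.005,0,0,0,0,0,0,0.006,0,0,0,0,0,0,0.007,0,0,0,0,0,0,0.008,0,0,0,0,0,0,0.0085,0,0,0,0,0,0,0.0085,0]}}

```text
clock: 9.22
position: [0.638, 0.1281, 0.1288]
ee_rot: [0.445, 0.896, -0.0, 0.0]
ft_force: [0.3, 0.0, -1.0]
grip_width: 0.666
grasp_force: 38.0
```

{"method": "play_rows", "body": {"plan": [0,0,0,0,0,0.0005,0,0,0,0,0,0,0.001,0,0,0,0,0,0,0.0012,0,0,0,0,0,0,0.0012,0]}}

```text
clock: 9.72
position: [0.638, 0.1281, 0.1276]
ee_rot: [0.445, 0.896, -0.0, 0.0]
ft_force: [1.1, 0.7, -1.8]
grip_width: 0.667
grasp_force: 38.0
```

{"method": "play_rows", "body": {"plan": [0,0,0,0,0,0.0005,0,0,0,0,0,0,0.001,0,0,0,0,0,0,0.0012,0,0,0,0,0,0,0.0012,0]}}

```text
clock: 10.22
position: [0.6381, 0.1281, 0.1265]
ee_rot: [0.445, 0.896, -0.0, 0.0]
ft_force: [-0.3, -0.7, -0.8]
grip_width: 0.666
grasp_force: 38.0
```

{"method": "play_rows", "body": {"plan": [0,0,0,0,0,0.0004,0,0,0,0,0,0,0.0008,0,0,0,0,0,0,0.001,0,0,0,0,0,0,0.001,0]}}

```text
clock: 10.72
position: [0.6382, 0.128, 0.1262]
ee_rot: [0.445, 0.896, -0.0, 0.0]
ft_force: [-3.0, -1.6, 6.3]
grip_width: 0.662
grasp_force: 38.8
```

{"method": "play_rows", "body": {"plan": [0,0,0,0,-0.0003,-0.0003,0,0,0,0,0,-0.0006,-0.0003,0,0,0,0,0,-0.0006,0,0,0,0,0,0,-0.0006,0.0,0]}}

```text
clock: 11.22
position: [0.638, 0.1278, 0.126]
ee_rot: [0.445, 0.896, 0.0, 0.001]
ft_force: [-0.0, -1.3, 5.0]
grip_width: 0.664
grasp_force: 38.7
```

Run:
```python
from h import *
o=status.get_obs();print(o['position'],o['ft_force'],o['torque'],o['ee_rot'])
```

```text
[0.63801142 0.12780647 0.1259661 ] [-0.04052067 -1.34848957  5.03455621] [-0.12564018  0.01872951  0.09991036] [4.44939807e-01 8.95560275e-01 3.31265520e-04 5.02048516e-04]
```

{"method": "play_rows", "body": {"plan": [0,0,-0.5,-0.0002,-0.0001,0,0,0,0,-1,-0.0003,-0.0002,0,0,0,0,-1,-0.0003,-0.0002,0.0003,0,0,0,-1,-0.0003,-0.0002,0.0003,0]}}

```text
clock: 11.72
position: [0.6375, 0.1274, 0.1252]
ee_rot: [0.437, 0.899, -0.0, -0.0]
ft_force: [-1.2, 0.1, 4.5]
grip_width: 0.666
grasp_force: 38.5
```

Run:
```python
from h import *
o=status.get_obs();print(o['position'],o['ft_force'],o['torque'],o['ee_rot'])
```

```text
[0.63752494 0.12743665 0.12518872] [-1.22894389  0.10613666  4.49401127] [ 0.00077005  0.26815414 -0.0680725 ] [ 4.37090423e-01  8.99417568e-01 -1.79000005e-05 -1.54584715e-05]
```

TCP is at 0.1252, almost exactly the fully-home height (0.125), with light forces. Releasing, then backing up and looking.

{"method": "play_rows", "body": {"plan": [0,0,0,0,0,-0.0003,0,0,0,0,0,0,-0.0003,0.8,0,0,0,0,0,-0.0003,1,0,0,0,0,0,-0.0003,1,0,0,0,0,0,-0.0003,1,0,0,0,0,0,-0.0003,1,0,0,0,0,0,-0.0003,1,0,0,0,0,0,-0.01,1,0,0,0,0,0,-0.04,1,0,0,0,-0.03,0,-0.07,1,0,0,0,-0.06,0,-0.07,1,0,0,0,-0.085,0,-0.07,1,0,0,0,-0.085,0,-0.07,1,0,0,0,-0.085,0,-0.07,1]}}

```text
clock: 13.48
position: [0.6897, 0.0617, 0.1955]
ee_rot: [0.437, 0.9, 0.0, -0.0]
ft_force: [1.1, -0.1, 0.2]
grip_width: 1.002
grasp_force: 0.0
```

Run:
```python
from h import *
o=status.get_obs();print(o['clock'],o['position'],o['ft_force'])
a,m=shot('wrist','w6');s,n=shot('scene','s6')
u,v=map(int,proj(m,[.638,.1265,.13],True));print(u,v);x0,y0=max(u-50,0),max(v-62,0);print(x0,y0)
us,vs=map(int,proj(n,[.638,.1265,.12]));print(us,vs)
cv2.imwrite('pics/w6c.png',np.hstack([cv2.resize(a[y0:y0+125,x0:x0+100,::-1],(400,500),interpolation=2),cv2.resize(s[vs-25:vs+25,us-20:us+20,::-1],(400,500),interpolation=2)]))
```

```text
13.475 [0.68972241 0.06165897 0.19549827] [ 1.10945001 -0.10706119  0.15504958]
280 98
230 36
341 226
```

View pics/w6c.png

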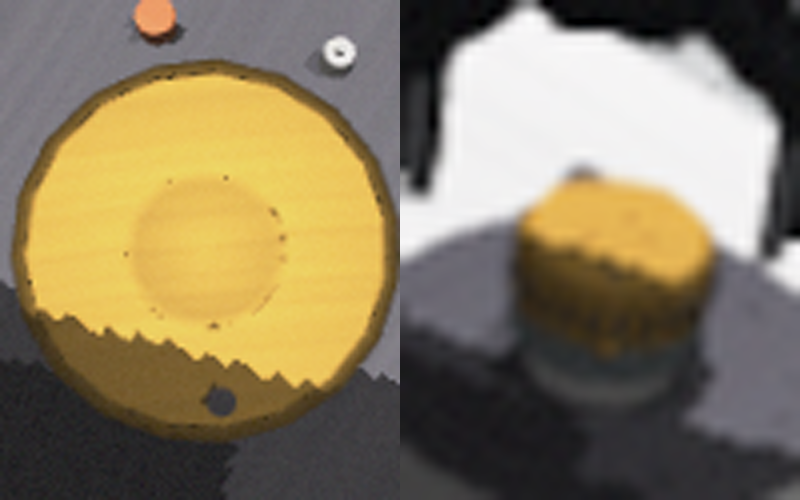

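The head sits centred on the cup, upright in both views, with the punch mark at crop (220,400) over the lower notch. As a last check on depth and centring, I'll fit the outline numerically.

Run:
```python
from h import *
b,m=load('w6')
hsv=cv2.cvtColor(b,cv2.COLOR_BGR2HSV);k=cv2.inRange(hsv,(12,90,25),(35,255,255));q=np.zeros_like(k);q[36:155,228:338]=k[36:155,228:338]
q=cv2.morphologyEx(q,cv2.MORPH_CLOSE,np.ones((5,5)));cn=max(cv2.findContours(q,0,1)[0],key=cv2.contourArea)
h=cv2.convexHull(cn)[:,0,:].astype(float);print(h.min(0),h.max(0),cv2.contourArea(cn))
for d in (0,-.0024,-.0048):
    z=.112+d; f=lambda p:[]
    mask=(q>0).astype(float)
    def S(p): # silhouette: wall ring r29 to 22.5, top r25.8 at 27
        t=np.linspace(0,2*np.pi,72);P=np.array([proj(m,[p[0]+r*np.cos(a),p[1]+r*np.sin(a),z+hh],True) for r,hh in ((.029,.0055),(.029,.0225),(.0258,.027)) for a in t])
        c=np.zeros((420*4,560*4),np.uint8);cv2.fillConvexPoly(c,cv2.convexHull(((P+.5)*4-.5).astype(np.float32)).astype(int),1);return np.abs(cv2.resize(c.astype(np.float32),(560,420),interpolation=3)-mask).sum()
    s=minimize(S,[.638,.1265],method='Nelder-Mead',options=dict(initial_simplex=[[.638,.1265],[.641,.1265],[.638,.1295]],xatol=1e-4));print(d,s.x,s.fun)
```

```text
[233.  51.] [329. 146.] 7055.0
0 [0.63855267 0.1266812 ] 695.625
-0.0024 [0.63805167 0.12651814] 502.75
-0.0048 [0.63819861 0.12642967] 322.3125
```

Depth and centre fit the fully-home pose best: centre (0.6382, 0.1264) against the cup's (0.6382, 0.1268). Handing in.

```bash
python3 -c "
from workcell import manip
print(manip.hand_in())"
```

```text
the job is handed in; nothing more can be done
None
```

The brass burner head from the tray is on the cup with its lugs in the notches, released and upright, and the job was handed in at about 13.5 s; the judging gave no result back, but the outline in the last picture best fits the fully-home pose, centred to under 1 mm.

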